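# Pin a jig's cover plate into line and fit its bolts

### The job

The metal cover plate of the wooden printing jig has slid out of line with its base. Take the tapered drift pin from the rack and push it fully down through the middle holes of cover and base so that the holes line up, then, with the pin left in, fit the thin bolt in the small end hole and the thick bolt in the large end hole, both fully home with the flange flat on the cover. Do not shift the jar, tin, tape roll, wooden disc, lino block or other things standing about.

Things in the scene. Friction and masses are not known exactly. Their poses are not given: they have to be found in the camera images.
- jig_base: Wooden base block of the jig, fixed to the table, 220 (its x) x 90 (its y) x 42 mm (z), drilled right through with three holes on its x axis. Two wooden cleats along its long sides, 10 mm high on top of it (to 52 mm), leave a 63 mm wide channel between them that is open at both ends. Origin: centre of its underside, on the table. z up.
- base_small_hole (a point): Centre of the base's small hole, 12 mm in diameter, in the top face of the wooden base (42 mm above the table), at x = -70 mm of jig_base. For the thin bolt. It is hidden or partly hidden by the cover.
- base_middle_hole (a point): Centre of the base's middle hole, 15 mm in diameter, in the top face of the wooden base (42 mm above the table), at x = 0 of jig_base. For the drift pin.
- base_large_hole (a point): Centre of the base's large hole, 18 mm in diameter, in the top face of the wooden base (42 mm above the table), at x = +70 mm of jig_base. For the thick bolt.
- cover: Loose metal cover plate, 190 (x) x 60 (y) x 10 mm (z), about 0.2 to 0.4 kg, lying in the channel on the wooden base with 1.5 mm play at each side. Its three through holes have the same sizes and spacing as the base's, in the same order, but at the start it lies 4 to 6.5 mm out of line along the channel (towards the base's large-hole end), so that no bolt goes in; it slides freely along the channel. Its top is 52 mm above the table. Origin: centre of its underside.
- cover_small_hole (a point): Centre of the cover's 12 mm hole, in the cover's top face.
- cover_middle_hole (a point): Centre of the cover's 15 mm hole, in the cover's top face.
- cover_large_hole (a point): Centre of the cover's 18 mm hole, in the cover's top face.
- drift_pin: Steel drift pin, about 90 g. Upright: below its 32 mm wide, 4 mm thick collar a shank 48 mm long, the upper 20 mm of it 14 mm in diameter and the lower 28 mm tapering to a 3 mm tip; above the collar a plain round grip 18 mm in diameter and 34 mm tall, the tallest of the three in the rack. Origin: centre of the collar's underside (collar 0 to 4 mm, grip 4 to 38 mm above it). z up the pin.
- thin_bolt: Steel flange bolt, about 80 g: shank 10 mm in diameter and 35 mm long with a small chamfer at its end, flange 32 mm wide and 4 mm thick, above it a round head 18 mm in diameter and 18 mm tall. Origin: centre of the flange's underside (flange 0 to 4 mm, head 4 to 22 mm above it). z up.
- thick_bolt: As the thin bolt, but the shank is 16 mm and the round head 26 mm in diameter.
- rack: Wooden rack fixed to the table, 50 (x) x 170 (y) x 56 mm (z), with three holes of 19 mm, 53 mm deep, at y = -55, 0 and +55 mm. The pin and the two bolts stand in them upright in any order, flange or collar resting on the rack's top, 56 mm above the table. Origin: centre of its underside.
- pigment_jar: Labelled jar with a screw lid, 67 mm wide, 102 mm tall, standing between the rack and the jig. A bystander, loose: leave it. Origin: centre of its underside.
- ink_tin_1: Low round ink tin with a red band, 68 mm wide, 51 mm tall, standing behind the jig. A bystander, loose: leave it. Origin: centre of its underside.
- duct_tape: Grey roll of tape lying flat, 97 mm wide, 48 mm tall, behind the rack on the cardboard. A bystander, loose: leave it. Origin: centre of its underside.
- baren: Round wooden rubbing disc with a knob, 108 mm wide, 48 mm tall, behind the rack on the cardboard. A bystander, loose: leave it. Origin: centre of its underside.
- lino_block_0: Mounted lino block, 60x75x21 mm, behind the jig. A bystander, loose: leave it. Origin: centre of its underside.
Not all that is in view belongs to the job. What is shaped like the thick_bolt but turquoise or yellow is not meant.

How it is judged:
By the outcome, as a careful person would: the job done as asked, in the order asked, and still so for the second after the job is handed in, with the robot touching nothing.
It also fails if it takes over 72 s, if anything falls off the work surface, if the arm or the gripper's body presses on something with over 40 N, if the wrist force passes 120 N, or if a joint passes its speed limit or range.

### The arm

A 6-joint arm with a two-finger parallel gripper is mounted at the origin on a cart in front of the work surface, level with it; the furniture and walls round the work are solid. World frame = base frame: x ahead of the robot, y to its left, z up, the work surface at z = 0. Lengths are in m, angles in rad, forces in N, time in s.
With the tool pointing down it reaches from about 0.25 to 0.8 m from the base axis. Payload 8.5 kg.
Tool frame: the origin (TCP) lies on the centre line of the jaws, within the pads' length; the fingertips stand 14 mm ahead of it and the grasp point (between the pads) lies 5 mm behind it; z points along the fingers, y is the line along which they close (so a half turn about z gives the same grasp; the last joint's range is limited). The gripper opens to 85 mm and grips with 20 to 120 N. Pads are 22 mm wide; open, the fingers measure 114 mm over their backs; the gripper's body (76 mm by 85 mm) begins 54 mm behind the grasp point. The pads swing forward as they close: fully open they stand 13 mm farther back than shut.
Start: joints at [-1.322, 0.238, -0.013, 1.319, 0, 1.571], TCP at [0.129, -0.509, 0.245] pointing down, gripper open.
Joint ranges: [-2.66, 2.66], [-1.03, 1.9], [-1.14, 1.46], [-1.82, 2.27], [-1.45, 1.34], [-3.14, 3.14]. Speed limits (rad/s): [2.22, 2.22, 2.79, 3.14, 3.14, 3.14].

### API

Orientations are given as a 3x3 rotation matrix whose columns are the frame's x, y, z axes.
In Python, from station import * gives the robot as it stands.
- The arm moves only by the shell command python3 -m jog 'ROWS' [FORCE]. ROWS is a JSON object of lists of equal length, an entry for each row: "dp": the shift along the tool's x, y, z in m, a list of three; "rotation": the turn, a rotation vector about the tool's x, y, z in rad, a list of three; "grip": the gripper command: -1 is shut, 1 is fully open, values between are in proportion. A call has 1 to 8 rows; each row is the pose to reach, as a shift and turn from the pose commanded when the call began, along the tool's axes at that moment; what a row does not reach only later rows make up. A row lasts 1/8 s, in which the tool goes at most 62.5 mm and 10.7 degrees, less where a joint would pass 70% of its speed; a pose out of reach is approached as far as the arm can. A call with a gripper value outside its range is refused whole. The fingers move at their own pace and stop on an object; FORCE is the grip in N (left out, the last holds). Time passes only in rows, so rows that repeat a pose let the fingers close. It gives the time, the measured TCP pose, the force, the opening and the grip force at its end, in the units of the state.
- sense(): the state, without advancing time (a new reading comes with each control period).
- grab_frame(name): name is "scene" or "side" or "wrist"; returns (picture, depth): 420x560x3 uint8, red, green, blue; 420x560 float32, m along the optical axis (not along the pixel's ray), 0 where there is no reading.
- calibration(name): a dict with "camera_matrix" (3x3 intrinsics, pixels), "cam_to_world" (4x4, takes a point from camera to world coordinates); the wrist camera has in their place "tool_from_camera" (4x4, takes a point from camera to tool coordinates, whose origin is the TCP and whose axes are the flange's). Camera axes: x right, y down, z forward; pixel columns grow to the right and rows downward; lengths in m; the calibration is good to about 2 mm. A picture is of the moment at which its call begins: read the wrist's pose just before it. calibration takes no time and is no camera call.
- sign_off(): hands the job in; it is judged then, once.
The state is a dict: "time": time; "qpos": joint angles; "joint_vel": joint speeds; "joint_torque": joint torques, N m; "eef_pos": TCP position; "ee_rot": TCP orientation; "ft_force": force on the tool from outside, world axes, zero at the start; "ft_torque": the same for the moment, N m; "grip_width": finger opening in m; "gripper_force": force on a finger pad.
Only numpy, scipy, OpenCV 4.12 (cv2) and the standard library are available. Lean on these libraries where they do the work, as an engineer would, in place of code of your own. Each camera call takes 0.05 s, during which the arm holds its last target. There are 200 camera calls.

## Working session

There is one attempt and no reset: what is moved stays moved. The work goes in short steps, Python scripts to look and compute and a shell command to move; the robot and the scene stay as the last step left them, time stands still between calls to the robot, and variables do not carry over. Pictures are saved under pics/ and viewed, at most 10 in all, crops included, and the job is handed in when it is done.

```bash
ls; mkdir -p pics
python3 - <<'E'
from station import *
import cv2,numpy as np
s=sense();print(s['time'],s['eef_pos'],s['ee_rot'],s['grip_width'])
for n in ['scene','side']:
    p,d=grab_frame(n);cv2.imwrite(f'pics/{n}0.png',p[:,:,::-1]);np.savez(f'{n}0.npz',p=p,d=d)
    c=calibration(n);print(n,np.round(c['camera_matrix'],1).tolist(),np.round(c['cam_to_world'],3).tolist())
c=calibration('wrist');print({k:np.round(v,4).tolist() for k,v in c.items()})
E
```

```text
pics
0.0 [ 0.12919083 -0.50845558  0.24468195] [[ 9.69204903e-01  2.46255395e-01 -3.69474152e-04]
 [ 2.46255671e-01 -9.69203943e-01  1.36426071e-03]
 [-2.21392467e-05 -1.41323327e-03 -9.99999001e-01]] 0.0852970735416374
scene [[447.0, 0.0, 283.9], [0.0, 447.0, 210.6], [0.0, 0.0, 1.0]] [[-0.773, -0.48, 0.416, 0.096], [-0.635, 0.587, -0.502, 0.585], [-0.004, -0.652, -0.758, 0.957], [0.0, 0.0, 0.0, 1.0]]
side [[433.3, 0.0, 287.0], [0.0, 433.3, 215.7], [0.0, 0.0, 1.0]] [[-0.909, -0.138, 0.393, 0.183], [-0.416, 0.306, -0.856, 0.892], [-0.002, -0.942, -0.336, 0.437], [0.0, 0.0, 0.0, 1.0]]
{'camera_matrix': [[326.8859, 0.0, 283.8064], [0.0, 326.8859, 205.9528], [0.0, 0.0, 1.0]], 'tool_from_camera': [[0.0018, -0.9639, -0.2662, 0.0671], [1.0, 0.0017, 0.0005, -0.0004], [-0.0001, -0.2662, 0.9639, -0.1294], [0.0, 0.0, 0.0, 1.0]]}
```

View pics/scene0.png

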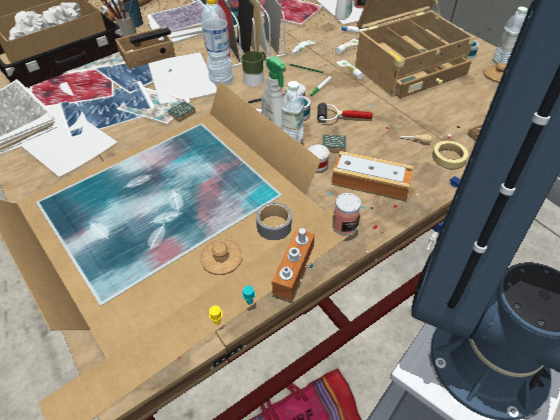

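View pics/side0.png

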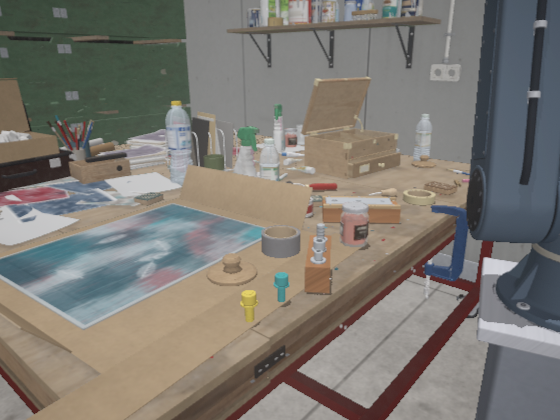

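The scene view shows the rack at about (293,265) with three steel parts at (302,237), (294,253) and (286,271). The jig is at (372,175), with its white cover holes at about (345,168), (371,172) and (399,177), and the jar is at (347,212). The turquoise (249,294) and yellow (215,314) bolts are decoys. The three steel parts in the rack are the candidates, so I'll enlarge rack and jig to tell them apart.

```bash
cat > h.py <<'E'
from station import *
import cv2,numpy as np
def ray(n,u,v,z,T=None):
    c=calibration(n);K=c['camera_matrix'];T=c['cam_to_world'] if T is None else T
    d=T[:3,:3]@np.linalg.solve(K,[u,v,1.]);o=T[:3,3]
    return o+d*(z-o[2])/d[2]
def wristT():
    s=sense();M=np.eye(4);M[:3,:3]=s['ee_rot'];M[:3,3]=s['eef_pos'];return M@calibration('wrist')['tool_from_camera']
E
python3 - <<'E'
from h import *
a=np.load('scene0.npz')['p'];b=np.load('side0.npz')['p']
c1=cv2.resize(a[220:310,260:330],None,fx=6,fy=6,interpolation=2)[:540]
c2=cv2.resize(a[145:205,325:420],None,fx=4,fy=4,interpolation=2)
im=np.zeros((540,800,3),np.uint8);im[:540,:420]=c1;im[:240,420:800]=c2
im[250:250+280,430:430+180]=cv2.resize(b[220:290,300:345],None,fx=4,fy=4,interpolation=2)
cv2.imwrite('pics/crop.png',im[:,:,::-1])
for u,v,z in [(302,232,.09),(294,249,.075),(286,267,.075),(345,168,.052),(371,172,.052),(399,177,.052),(347,200,.102)]: print(u,v,ray('scene',u,v,z).round(3))
E
```

```text
302 232 [0.494 0.036 0.09 ]
294 249 [0.483 0.08  0.075]
286 267 [0.466 0.133 0.075]
345 168 [ 0.559 -0.253  0.052]
371 172 [ 0.492 -0.286  0.052]
399 177 [ 0.419 -0.319  0.052]
347 200 [ 0.463 -0.112  0.102]
```

View pics/crop.png

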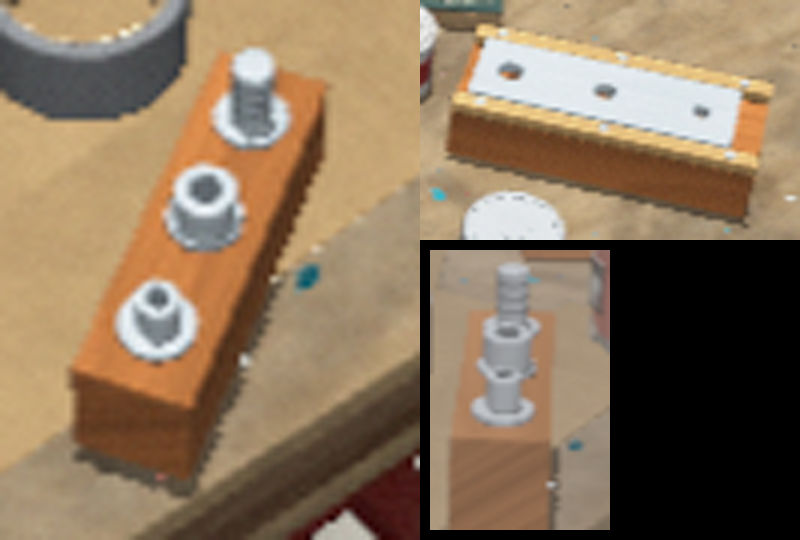

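The crop settles it. The pin is the tall plain grip at the far end (302,232), the thick bolt is the wide head in the middle (294,250), and the thin bolt is the small head at the near end (286,268). The cover's large hole is on the left (345,168) and the small one on the right (399,177). I'll look at the jig from near first, since it is on the way.

```bash
python3 -m jog '{"dp":[[0.06,-0.018,0],[0.12,-0.036,0.01],[0.18,-0.054,0.02],[0.235,-0.072,0.035],[0.29,-0.09,0.05],[0.35,-0.108,0.065],[0.405,-0.126,0.075],[0.405,-0.126,0.075]],"rotation":[[0,0,-0.03],[0,0,-0.06],[0,0,-0.09],[0,0,-0.12],[0,0,-0.15],[0,0,-0.17],[0,0,-0.19],[0,0,-0.19]],"grip":[1,1,1,1,1,1,1,1]}'; python3 -m jog '{"dp":[[0,0,0],[0,0,0]],"rotation":[[0,0,0],[0,0,0]],"grip":[1,1]}'
python3 - <<'E'
from h import *
T=wristT();s=sense();p,d=grab_frame('wrist');np.savez('w1.npz',p=p,d=d,T=T)
print(s['eef_pos'],s['qpos']);cv2.imwrite('pics/w1.png',p[:,:,::-1])
E
```

```text
time: 1.1
eef_pos: [0.4933, -0.2842, 0.1687]
ee_rot: [[0.903, 0.43, -0.001], [0.43, -0.903, 0.002], [-0.001, -0.002, -1.0]]
ft_force: [0.2, 0.1, -0.2]
grip_width: 0.0854
gripper_force: 0.0
time: 1.35
eef_pos: [0.4899, -0.2877, 0.1705]
ee_rot: [[0.906, 0.424, -0.0], [0.424, -0.906, -0.0], [-0.0, 0.0, -1.0]]
ft_force: [-0.9, -0.0, -0.3]
grip_width: 0.0851
gripper_force: 0.0
[ 0.48991463 -0.28765509  0.17053897] [-5.30867968e-01  3.45021997e-01 -5.59586320e-02  1.16982790e+00
 -1.00927999e-04  2.17340086e+00]
```

View pics/w1.png

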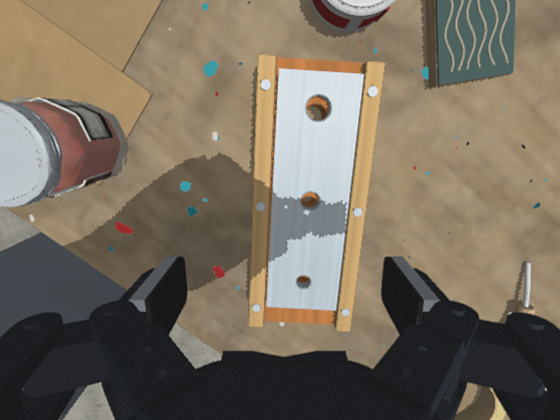

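The wrist view shows the cover's holes at about (319,108) large, (310,200) middle and (303,281) small. Bare base shows at both ends, the tin is at the top right and the jar on the left. Next I'll fit the holes.

Run:
```python
from h import *
f=np.load('w1.npz');p,T=f['p'],f['T']
hsv=cv2.cvtColor(p,cv2.COLOR_RGB2HSV)
m=((hsv[:,:,1]<60)&(hsv[:,:,2]>70)).astype(np.uint8)
P=[]
for (u,v,r) in [(319,108,14),(310,200,12),(303,281,10)]:
    w=np.zeros_like(m);cv2.circle(w,(u,v),r+4,1,-1)
    k=((1-m)&w);n,l,st,ce=cv2.connectedComponentsWithStats(k)
    i=1+np.argmax(st[1:,4]);cs,_=cv2.findContours((l==i).astype(np.uint8),0,1)
    h=cv2.convexHull(cs[0]);e=cv2.fitEllipse(h);q=ray('wrist',*e[0],.052,T);P.append(q)
    print(np.round(e[0],1),np.round(e[1],1),st[i,:4],q.round(4))
P=np.array(P);ax=(P[0]-P[2])[:2];print('len',np.linalg.norm(ax),'yaw',np.degrees(np.arctan2(ax[1],ax[0])),P.mean(0))
# base ends along the jig axis: orange ends in channel, z=.042
o=((hsv[:,:,0]<16)&(hsv[:,:,1]>120)&(hsv[:,:,2]>100))
for u0,vs in [(330,range(50,80)),(290,range(295,335))]: print([(v,*p[v,u0]) for v in vs][::2])
for uv in [(265,85),(373,91),(256,308),(345,312),(260,207),(357,212)]: print('nail',uv,ray('wrist',*uv,.052,T).round(4))
```

```text
[317.1 107.5] [22.5 23.8] [306  96  23  24] [ 0.566  -0.2783  0.052 ]
[309.5 199.1] [14.5 17.2] [301 192  18  15] [ 0.5021 -0.3038  0.052 ]
[302.9 278.8] [ 6.5 10.3] [298 276  11   7] [ 0.438  -0.3294  0.052 ]
len 0.13785699816219676 yaw 21.774749906832696 [ 0.50202873 -0.30385533  0.052     ]
[(50, np.uint8(141), np.uint8(126), np.uint8(102)), (52, np.uint8(141), np.uint8(125), np.uint8(101)), (54, np.uint8(146), np.uint8(128), np.uint8(105)), (56, np.uint8(149), np.uint8(132), np.uint8(107)), (58, np.uint8(153), np.uint8(135), np.uint8(108)), (60, np.uint8(169), np.uint8(133), np.uint8(98)), (62, np.uint8(183), np.uint8(121), np.uint8(67)), (64, np.uint8(180), np.uint8(121), np.uint8(69)), (66, np.uint8(182), np.uint8(121), np.uint8(69)), (68, np.uint8(180), np.uint8(118), np.uint8(67)), (70, np.uint8(180), np.uint8(117), np.uint8(66)), (72, np.uint8(212), np.uint8(215), np.uint8(217)), (74, np.uint8(215), np.uint8(226), np.uint8(230)), (76, np.uint8(214), np.uint8(224), np.uint8(229)), (78, np.uint8(216), np.uint8(225), np.uint8(230))]
[(295, np.uint8(186), np.uint8(199), np.uint8
[... 538 characters left out ...]
(181), np.uint8(120), np.uint8(70)), (319, np.uint8(179), np.uint8(118), np.uint8(67)), (321, np.uint8(180), np.uint8(119), np.uint8(68)), (323, np.uint8(154), np.uint8(137), np.uint8(108)), (325, np.uint8(153), np.uint8(133), np.uint8(107)), (327, np.uint8(150), np.uint8(132), np.uint8(104)), (329, np.uint8(149), np.uint8(131), np.uint8(104)), (331, np.uint8(151), np.uint8(131), np.uint8(104)), (333, np.uint8(149), np.uint8(131), np.uint8(105))]
nail (265, 85) [ 0.5639 -0.2377  0.052 ]
nail (373, 91) [ 0.5932 -0.3095  0.052 ]
nail (256, 308) [ 0.3958 -0.3051  0.052 ]
nail (345, 312) [ 0.4249 -0.3763  0.052 ]
nail (260, 207) [ 0.4798 -0.2714  0.052 ]
nail (357, 212) [ 0.5087 -0.3425  0.052 ]
```

```bash
python3 -m jog '{"dp":[[0.02,-0.045,-0.04],[0.04,-0.09,-0.04],[0.06,-0.14,-0.04],[0.085,-0.19,-0.04],[0.105,-0.24,-0.04],[0.125,-0.29,-0.04],[0.149,-0.342,-0.04],[0.149,-0.342,-0.04]],"rotation":[[0,0,-0.18],[0,0,-0.36],[0,0,-0.54],[0,0,-0.72],[0,0,-0.9],[0,0,-1.08],[0,0,-1.26],[0,0,-1.41]],"grip":[1,1,1,1,1,1,1,1]}'; python3 -m jog '{"dp":[[0,0,0],[0,0,0]],"rotation":[[0,0,0],[0,0,0]],"grip":[1,1]}'
python3 - <<'E'
from h import *
f=np.load('w1.npz');T1=f['T']
for n,u,v,z in [('base far',330,60.5,.042),('base near',290,322,.042),('cov far',330,71.3,.052),('cov near',290,308,.052)]: 
    q=ray('wrist',u,v,z,T1);a=np.radians(21.8);print(n,q.round(4),'along',round(q[0]*np.cos(a)+q[1]*np.sin(a),4))
for q in [(.4945,-.307)]: print('nail mid along',q[0]*np.cos(a)+q[1]*np.sin(a))
T=wristT();s=sense();p,d=grab_frame('wrist');np.savez('w2.npz',p=p,d=d,T=T)
print(s['eef_pos'],s['qpos']);cv2.imwrite('pics/w2.png',p[:,:,::-1])
E
```

```text
time: 2.4
eef_pos: [0.4801, 0.0884, 0.2108]
ee_rot: [[-0.283, 0.959, 0.001], [0.959, 0.283, 0.001], [0.001, 0.001, -1.0]]
ft_force: [0.5, -0.3, -0.7]
grip_width: 0.0855
gripper_force: 0.0
time: 2.65
eef_pos: [0.4803, 0.0849, 0.2105]
ee_rot: [[-0.27, 0.963, 0.0], [0.963, 0.27, 0.0], [-0.0, 0.0, -1.0]]
ft_force: [-0.0, 0.0, -0.6]
grip_width: 0.0853
gripper_force: 0.0
base far [ 0.5999 -0.2729  0.042 ] along 0.4557
base near [ 0.3895 -0.3407  0.042 ] along 0.2351
cov far [ 0.5918 -0.2756  0.052 ] along 0.4471
cov near [ 0.4083 -0.3316  0.052 ] along 0.2559
nail mid along 0.34512631587868964
[0.48034864 0.0849239  0.21053354] [ 1.74988119e-01  1.89361568e-01 -1.67902472e-01  1.21323482e+00
  2.74545965e-08  1.47282094e+00]
```

View pics/w2.png

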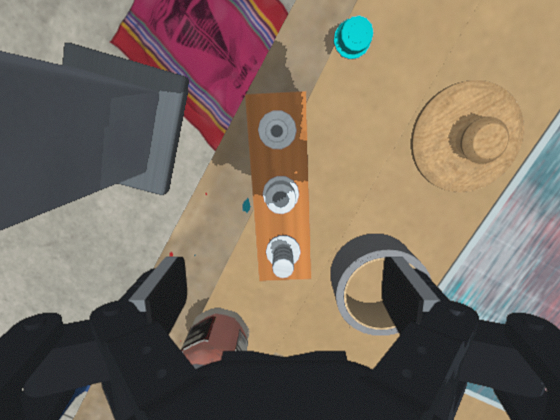

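The wrist view shows the thin bolt at (277,130), the thick bolt at (280,196) and the pin at (283,265, top of grip). The tape is to the right at (375,285), the turquoise decoy is at (354,36), and the jar is at the bottom.

Run:
```python
from h import *
f=np.load('w2.npz');p,T=f['p'],f['T']
hsv=cv2.cvtColor(p,cv2.COLOR_RGB2HSV)
m=((hsv[:,:,1]<60)).astype(np.uint8);m[:, :250]=0;m[:,312:]=0;m[:100]=0;m[280:]=0
n,l,st,ce=cv2.connectedComponentsWithStats(m)
for i in range(1,n):
    if st[i,4]>150: print(st[i],ce[i].round(1))
P={}
for n_,u,v,z in [('thin flange',277,129.5,.060),('thick flange',280.5,194.5,.060),('pin collar',282.3,250.5,.060),('thin top',277,130.5,.078),('thick top',280.5,198.5,.078),('pin top',283.3,266.5,.094)]:
    print(n_,ray('wrist',u,v,z,T).round(4))
c=cv2.resize(p[105:285,245:320],None,fx=4,fy=4,interpolation=2)[:,:,::-1]
c=np.hstack([c[:360],c[360:]]);cv2.imwrite('pics/w2c.png',c)
```

```text
[ 258  110   39   39 1168] [276.8 129.2]
[ 263  176   36   38 1065] [280.4 194.1]
[ 266  235   35   43 1081] [282.7 254.6]
thin flange [0.4594 0.1378 0.06  ]
thick flange [0.4772 0.0849 0.06  ]
pin collar [0.493  0.0343 0.06  ]
thin top [0.4597 0.1379 0.078 ]
thick top [0.4771 0.0859 0.078 ]
pin top [0.4939 0.0349 0.094 ]
```

View pics/w2c.png

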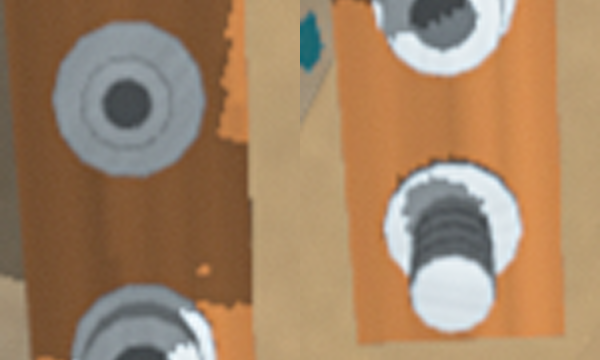

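```bash
python3 -m jog '{"dp":[[-0.053,-0.0007,0],[-0.053,-0.0007,0.03],[-0.053,-0.0007,0.06],[-0.053,-0.0007,0.09],[-0.053,-0.0007,0.11],[-0.053,-0.0007,0.13],[-0.053,-0.0007,0.13],[-0.053,-0.0007,0.13]],"rotation":[[0,0,-0.03],[0,0,-0.03],[0,0,-0.03],[0,0,-0.03],[0,0,-0.03],[0,0,-0.03],[0,0,-0.03],[0,0,-0.03]],"grip":[0.06,0.06,0.06,0.06,0.06,0.06,0.06,0.06]}' 80; python3 -m jog '{"dp":[[0,0,0],[0,0,0],[0,0,0],[0,0,0],[0,0,0],[0,0,0]],"rotation":[[0,0,0],[0,0,0],[0,0,0],[0,0,0],[0,0,0],[0,0,0]],"grip":[-1,-1,-1,-1,-1,-1]}' 80
```

```text
time: 3.7
eef_pos: [0.4946, 0.0343, 0.081]
ee_rot: [[-0.301, 0.953, 0.001], [0.953, 0.301, 0.0], [-0.0, 0.001, -1.0]]
ft_force: [-0.2, 0.2, -0.3]
grip_width: 0.0452
gripper_force: 0.0
time: 4.45
eef_pos: [0.4947, 0.0348, 0.0813]
ee_rot: [[-0.303, 0.953, 0.002], [0.953, 0.303, -0.0], [-0.001, 0.002, -1.0]]
ft_force: [-1.0, -0.5, 6.5]
grip_width: 0.0154
gripper_force: 77.9
```

```bash
python3 -m jog '{"dp":[[0,0,-0.05],[0,0,-0.1],[0,0,-0.15],[0,0,-0.15]],"rotation":[[0,0,0],[0,0,0],[0,0,0],[0,0,0]],"grip":[-1,-1,-1,-1]}' 80; python3 -m jog '{"dp":[[-0.04,-0.0125,0],[-0.08,-0.025,0],[-0.12,-0.037,0],[-0.16,-0.05,0],[-0.2,-0.062,0],[-0.245,-0.075,0],[-0.285,-0.088,0],[-0.3255,-0.1007,0]],"rotation":[[0,0,0.18],[0,0,0.37],[0,0,0.55],[0,0,0.74],[0,0,0.92],[0,0,1.11],[0,0,1.3],[0,0,1.48]],"grip":[-1,-1,-1,-1,-1,-1,-1,-1]}' 80;python3 -m jog '{"dp":[[0,0,0],[0,0,0],[0,0,0]],"rotation":[[0,0,0.017],[0,0,0.017],[0,0,0.017]],"grip":[-1,-1,-1]}' 80
python3 - <<'E'
from h import *
T=wristT();s=sense();p,d=grab_frame('wrist');np.savez('w3.npz',p=p,d=d,T=T)
print(s['eef_pos'],s['qpos'])
q,_=grab_frame('side');cv2.imwrite('pics/w3.png',np.hstack([p[130:400,180:400],cv2.resize(q[100:240,270:430],None,fx=1.93,fy=1.93)[:270]])[:,:,::-1])
E
```

```text
time: 4.95
eef_pos: [0.4962, 0.035, 0.2343]
ee_rot: [[-0.303, 0.953, 0.007], [0.953, 0.303, 0.001], [-0.002, 0.007, -1.0]]
ft_force: [-0.5, 0.5, -1.1]
grip_width: 0.0156
gripper_force: 78.2
time: 5.95
eef_pos: [0.4964, -0.3071, 0.2292]
ee_rot: [[0.924, 0.382, -0.001], [0.382, -0.924, 0.001], [-0.001, -0.001, -1.0]]
ft_force: [1.5, 0.2, -0.9]
grip_width: 0.0154
gripper_force: 78.1
time: 6.32
eef_pos: [0.4969, -0.3048, 0.2301]
ee_rot: [[0.927, 0.375, -0.0], [0.375, -0.927, 0.001], [-0.0, -0.001, -1.0]]
ft_force: [0.1, -0.2, -1.2]
grip_width: 0.0157
gripper_force: 78.3
[ 0.49689524 -0.30479757  0.23012538] [-5.50335224e-01  3.43627616e-01  9.74388572e-02  1.32521382e+00
  2.34978756e-04  2.20704928e+00]
```

View pics/w3.png

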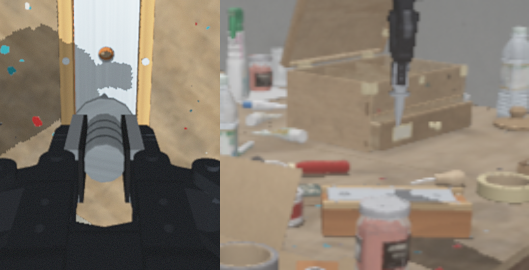

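```bash
python3 -m jog '{"dp":[[0,0.001,0.03],[0,0.001,0.06],[0,0.001,0.085],[0,0.001,0.1],[0,0.001,0.1]],"rotation":[[0,0,0],[0,0,0],[0,0,0],[0,0,0],[0,0,0]],"grip":[-1,-1,-1,-1,-1]}' 80
python3 - <<'E'
from h import *
T=wristT();s=sense();p,d=grab_frame('wrist')
print(s['eef_pos'])
q,_=grab_frame('side');r,_=grab_frame('scene');f=lambda a,k:cv2.resize(a,(k,360),interpolation=2)
cv2.imwrite('pics/w4.png',np.hstack([f(p[130:290,220:380],300),f(q[160:240,315:400],240),f(r[120:200,330:415],240)])[:,:,::-1])
E
```

```text
time: 7.05
eef_pos: [0.497, -0.3062, 0.1297]
ee_rot: [[0.928, 0.373, -0.001], [0.373, -0.928, 0.001], [-0.001, -0.001, -1.0]]
ft_force: [0.0, 0.5, -0.4]
grip_width: 0.0156
gripper_force: 78.3
[ 0.49699612 -0.30621959  0.12967451]
```

View pics/w4.png

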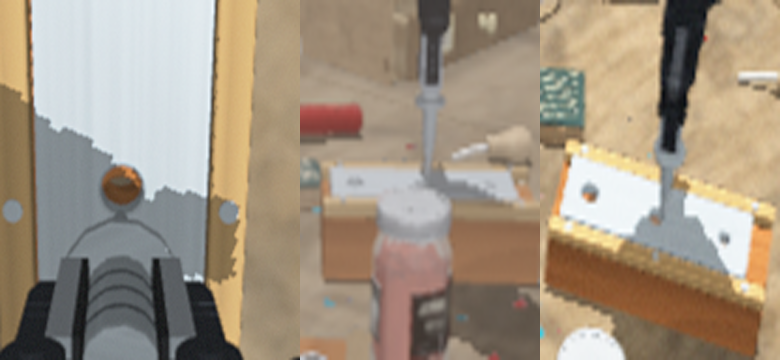

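The close views show the tip at about (284.5,224) in the wrist picture, at the near edge of the cover hole centred at about (285,213). Next I'll work out the offset.

Run:
```python
from h import *
T=wristT();R=sense()['ee_rot'];e=sense()['eef_pos']
p,_=grab_frame('wrist')
hsv=cv2.cvtColor(p,cv2.COLOR_RGB2HSV)
m=((hsv[:,:,1]>110)).astype(np.uint8);m[:195]=0;m[230:]=0;m[:,:265]=0;m[:,305:]=0
n,l,st,ce=cv2.connectedComponentsWithStats(m);i=1+np.argmax(st[1:,4]);print(st[i],ce[i])
for n,u,v,z in [('tip',284.5,225,.057),('hole',st[i,0]+st[i,2]/2-.5,st[i,1]+st[i,3]/2-.5,.052)]:
    q=ray('wrist',u,v,z,T);print(n,q.round(4),'tool',(R.T@(q-e)).round(4))
print(p[200:232:2,285])
```

```text
[273 204  20  17 210] [282.63333333 212.4       ]
tip [ 0.4961 -0.3081  0.057 ] tool [-0.0022  0.0002  0.0744]
hole [ 0.5025 -0.3041  0.052 ] tool [ 0.0052 -0.0012  0.0794]
[[215 224 229]
 [209 222 229]
 [187 150 131]
 [196 127  70]
 [157 103  59]
 [ 96  88  75]
 [ 88  67  50]
 [ 81  53  32]
 [ 97  66  39]
 [ 97  66  41]
 [ 94  72  58]
 [ 95 100 104]
 [ 84  89  92]
 [ 85  89  94]
 [ 94  99 102]
 [130 137 143]]
```

```bash
python3 -m jog '{"dp":[[0.003,0,0],[0.003,0,0.006],[0.003,0,0.012],[0.003,0,0.015],[0.003,0,0.015]],"rotation":[[0,0,0],[0,0,0],[0,0,0],[0,0,0],[0,0,0]],"grip":[-1,-1,-1,-1,-1]}' 80; python3 -m jog '{"dp":[[-0.001,0,0.003],[-0.002,0,0.006],[-0.002,0,0.009],[-0.003,0,0.012],[-0.003,0,0.012]],"rotation":[[0,0,0],[0,0,0],[0,0,0],[0,0,0],[0,0,0]],"grip":[-1,-1,-1,-1,-1]}' 80
```

```text
time: 7.88
eef_pos: [0.4999, -0.3056, 0.1149]
ee_rot: [[0.928, 0.373, -0.001], [0.373, -0.928, 0.001], [-0.0, -0.001, -1.0]]
ft_force: [0.5, 0.3, -1.3]
grip_width: 0.0155
gripper_force: 78.3
time: 8.5
eef_pos: [0.4971, -0.3069, 0.103]
ee_rot: [[0.928, 0.372, -0.001], [0.372, -0.928, 0.0], [-0.001, -0.0, -1.0]]
ft_force: [2.4, 0.0, 0.2]
grip_width: 0.0158
gripper_force: 78.4
```

```bash
python3 -m jog '{"dp":[[0,0,0.004],[0,0,0.008],[0,0,0.008]],"rotation":[[0,0,0],[0,0,0],[0,0,0]],"grip":[-1,-1,-1]}' 80; python3 -m jog '{"dp":[[0,0,0.003],[0,0,0.006],[0,0,0.006]],"rotation":[[0,0,0],[0,0,0],[0,0,0]],"grip":[-1,-1,-1]}' 80
```

```text
time: 8.88
eef_pos: [0.4967, -0.3068, 0.0946]
ee_rot: [[0.928, 0.372, -0.002], [0.372, -0.928, 0.0], [-0.001, -0.001, -1.0]]
ft_force: [-0.3, -1.5, -1.1]
grip_width: 0.0155
gripper_force: 78.4
time: 9.25
eef_pos: [0.4969, -0.3067, 0.0889]
ee_rot: [[0.928, 0.372, -0.001], [0.372, -0.928, 0.0], [-0.001, -0.001, -1.0]]
ft_force: [1.0, 0.9, -1.0]
grip_width: 0.0157
gripper_force: 78.4
```

```bash
python3 -m jog '{"dp":[[0,0,0.002],[0,0,0.004],[0,0,0.005],[0,0,0.005]],"rotation":[[0,0,0],[0,0,0],[0,0,0],[0,0,0]],"grip":[-1,-1,-1,-1]}' 80; python3 -m jog '{"dp":[[0,0,0.002],[0,0,0.004],[0,0,0.004]],"rotation":[[0,0,0],[0,0,0],[0,0,0]],"grip":[-1,-1,-1]}' 80
```

```text
time: 9.75
eef_pos: [0.4971, -0.3067, 0.0841]
ee_rot: [[0.928, 0.373, -0.0], [0.373, -0.928, 0.0], [-0.0, -0.0, -1.0]]
ft_force: [-0.2, -0.2, -1.1]
grip_width: 0.0157
gripper_force: 78.4
time: 10.12
eef_pos: [0.4972, -0.3067, 0.0801]
ee_rot: [[0.928, 0.373, -0.0], [0.373, -0.928, 0.0], [-0.0, -0.0, -1.0]]
ft_force: [-1.1, 0.3, -1.6]
grip_width: 0.0151
gripper_force: 78.4
```

Going in with almost no force. I'll finish until the collar lands.

```bash
python3 -m jog '{"dp":[[0,0,0.002],[0,0,0.003],[0,0,0.003]],"rotation":[[0,0,0],[0,0,0],[0,0,0]],"grip":[-1,-1,-1]}' 80; python3 -m jog '{"dp":[[0,0,0.001],[0,0,0.002],[0,0,0.002]],"rotation":[[0,0,0],[0,0,0],[0,0,0]],"grip":[-1,-1,-1]}' 80
```

```text
time: 10.5
eef_pos: [0.4972, -0.3068, 0.0774]
ee_rot: [[0.928, 0.373, -0.0], [0.373, -0.928, 0.0], [-0.0, -0.0, -1.0]]
ft_force: [-1.8, 1.2, 3.3]
grip_width: 0.0156
gripper_force: 78.8
time: 10.88
eef_pos: [0.4972, -0.3067, 0.0773]
ee_rot: [[0.928, 0.373, 0.001], [0.373, -0.928, -0.001], [0.001, 0.001, -1.0]]
ft_force: [-8.1, 6.2, 21.3]
grip_width: 0.0158
gripper_force: 81.0
```

```bash
python3 -m jog '{"dp":[[0,0,-0.002],[0,0,-0.002],[0,0,-0.002],[0,0,-0.03],[0,0,-0.07],[0,0,-0.1],[0,0,-0.1],[0,0,-0.1]],"rotation":[[0,0,0],[0,0,0],[0,0,0],[0,0,0],[0,0,0],[0,0,0],[0,0,0],[0,0,0]],"grip":[0.06,0.06,0.06,0.06,0.06,0.06,0.06,0.06]}' 80
python3 - <<'E'
from h import *
T=wristT();s=sense();p,d=grab_frame('wrist');np.savez('w5.npz',p=p,d=d,T=T,R=s['ee_rot'],e=s['eef_pos'])
print(s['eef_pos'])
cv2.imwrite('pics/w5.png',cv2.resize(p[60:320,220:360],None,fx=2.3,fy=2.3,interpolation=2)[:,:,::-1])
E
```

```text
time: 11.88
eef_pos: [0.497, -0.3067, 0.1744]
ee_rot: [[0.928, 0.373, -0.001], [0.373, -0.928, 0.001], [-0.001, -0.001, -1.0]]
ft_force: [0.6, 0.3, -0.1]
grip_width: 0.0451
gripper_force: 0.0
[ 0.49704748 -0.3066887   0.17443807]
```

View pics/w5.png

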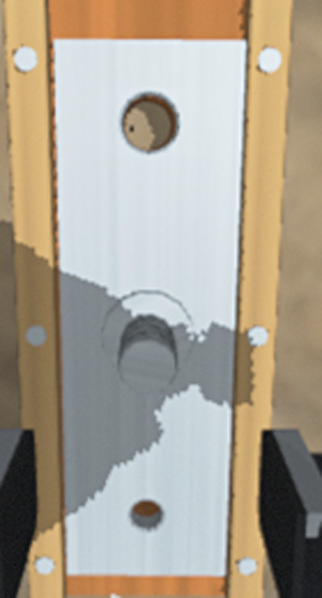

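The pin is seated with its collar flat on the cover. The large hole is at about (285,113) in full-frame pixels and the small hole at about (284,283), both now lined up. Next I'll measure them against the pin.

```bash
cat >> h.py <<'E'
def blob(m,u,v,r):
    w=np.zeros(m.shape,np.uint8);cv2.circle(w,(u,v),r,1,-1)
    k=m.astype(np.uint8)&w;n,l,st,ce=cv2.connectedComponentsWithStats(k)
    i=1+np.argmax(st[1:,4]);cs,_=cv2.findContours((l==i).astype(np.uint8),0,1)
    return cv2.fitEllipse(cv2.convexHull(np.vstack(cs)))
E
python3 - <<'E'
from h import *
f=np.load('w5.npz');p,T,R,e=f['p'],f['T'],f['R'],f['e']
hsv=cv2.cvtColor(p,cv2.COLOR_RGB2HSV)
m=~((hsv[:,:,1]<40)&(hsv[:,:,2]>140))
P={}
for n,u,v,r in [('large',285,113,17),('small',284,283,12)]:
    E=blob(m,u,v,r);q=ray('wrist',*E[0],.052,T);P[n]=q
    print(n,np.round(E[0],1),np.round(E[1],1),q.round(4),'tool',(R.T@(q-e)).round(4))
for n,u,v,z in [('pintop',284.3,218.3,.09),('collar',284.3,205.2,.056)]:
    q=ray('wrist',u,v,z,T);print(n,q.round(4),'tool',(R.T@(q-e)).round(4))
d=P['large']-P['small'];print(np.linalg.norm(d),np.degrees(np.arctan2(d[1],d[0])),(P['large']+P['small'])/2)
E
```

```text
large [284.8 112.7] [24.1 24.7] [ 0.5613 -0.2812  0.052 ] tool [0.0692 0.0004 0.1224]
small [283.4 283.1] [12.2 13.5] [ 0.4309 -0.3326  0.052 ] tool [-0.071  -0.0005  0.1225]
pintop [ 0.4963 -0.307   0.09  ] tool [-0.0008  0.0001  0.0844]
collar [ 0.4963 -0.307   0.056 ] tool [-8.000e-04  1.000e-04  1.184e-01]
0.140191437581616 21.5132923286973 [ 0.49608818 -0.30686821  0.052     ]
```

```bash
python3 -m jog '{"dp":[[0.015,-0.05,-0.025],[0.03,-0.1,-0.025],[0.047,-0.155,-0.025],[0.064,-0.21,-0.025],[0.081,-0.265,-0.025],[0.098,-0.32,-0.02],[0.115,-0.374,-0.01],[0.131,-0.4265,0]],"rotation":[[0,0,-0.18],[0,0,-0.37],[0,0,-0.55],[0,0,-0.74],[0,0,-0.92],[0,0,-1.11],[0,0,-1.3],[0,0,-1.48]],"grip":[0.06,0.06,0.06,0.06,0.06,0.06,0.06,0.06]}' 80;python3 -m jog '{"dp":[[0,0,0],[0,0,0],[0,0,0],[0,0,0]],"rotation":[[0,0,-0.02],[0,0,-0.02],[0,0,-0.02],[0,0,-0.02]],"grip":[0.06,0.06,0.06,0.06]}' 80
python3 - <<'E'
from h import *
T=wristT();s=sense();p,d=grab_frame('wrist');R,e=s['ee_rot'],s['eef_pos'];np.savez('w6.npz',p=p,d=d,T=T,R=R,e=e)
hsv=cv2.cvtColor(p,cv2.COLOR_RGB2HSV)
cv2.imwrite('pics/w6.png',cv2.resize(p[100:320,200:370],None,fx=2.5,fy=2.5,interpolation=2)[:,:,::-1])
c=calibration('wrist');K=c['camera_matrix'];g=np.linalg.inv(T)@np.array([.4595,.1378,.06,1]);g=K@g[:3];g=(g[:2]/g[2]).round().astype(int);print(g)
m=hsv[:,:,1]<60
E=blob(m,int(g[0]),int(g[1]),36);q=ray('wrist',*E[0],.06,T);print(np.round(E[0],1),np.round(E[1],1),q.round(4),'tool',(R.T@(q-e)).round(4))
E
```

```text
time: 12.92
eef_pos: [0.4591, 0.1395, 0.1741]
ee_rot: [[-0.293, 0.956, -0.001], [0.956, 0.293, -0.0], [0.0, -0.001, -1.0]]
ft_force: [-0.6, 0.1, -0.5]
grip_width: 0.0449
gripper_force: 0.0
time: 13.42
eef_pos: [0.4602, 0.1367, 0.1754]
ee_rot: [[-0.304, 0.953, 0.0], [0.953, 0.304, 0.0], [0.0, 0.0, -1.0]]
ft_force: [-0.5, 0.2, -0.5]
grip_width: 0.0451
gripper_force: 0.0
[283 205]
[283.4 204.1] [39.8 40.8] [0.4593 0.1381 0.06  ] tool [ 0.0016 -0.0005  0.1154]
```

View pics/w6.png

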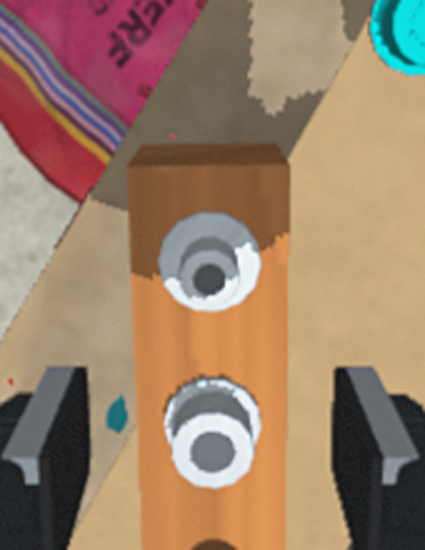

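The picture shows the thin bolt at about (283,204) in full frame, just ahead of the tool centre, with the thick bolt behind it. Down to the thin bolt.

```bash
python3 -m jog '{"dp":[[0.0016,-0.0005,0.03],[0.0016,-0.0005,0.06],[0.0016,-0.0005,0.08],[0.0016,-0.0005,0.095],[0.0016,-0.0005,0.0995],[0.0016,-0.0005,0.0995]],"rotation":[[0,0,0],[0,0,0],[0,0,0],[0,0,0],[0,0,0],[0,0,0]],"grip":[0.06,0.06,0.06,0.06,0.06,0.06]}' 80; python3 -m jog '{"dp":[[0,0,0],[0,0,0],[0,0,0],[0,0,0],[0,0,0]],"rotation":[[0,0,0],[0,0,0],[0,0,0],[0,0,0],[0,0,0]],"grip":[-1,-1,-1,-1,-1]}' 80;  python3 -m jog '{"dp":[[0,0,-0.05],[0,0,-0.1],[0,0,-0.13],[0,0,-0.13]],"rotation":[[0,0,0],[0,0,0],[0,0,0],[0,0,0]],"grip":[-1,-1,-1,-1]}' 80
```

```text
time: 14.22
eef_pos: [0.4592, 0.1389, 0.076]
ee_rot: [[-0.305, 0.952, 0.0], [0.952, 0.305, 0.0], [0.0, 0.0, -1.0]]
ft_force: [-0.4, -0.1, 0.1]
grip_width: 0.0452
gripper_force: 0.0
time: 14.85
eef_pos: [0.4595, 0.1392, 0.0768]
ee_rot: [[-0.306, 0.952, 0.001], [0.952, 0.306, 0.0], [-0.0, 0.002, -1.0]]
ft_force: [-1.3, -0.7, 5.6]
grip_width: 0.0146
gripper_force: 78.1
time: 15.35
eef_pos: [0.4603, 0.1395, 0.2084]
ee_rot: [[-0.306, 0.952, 0.005], [0.952, 0.306, 0.002], [0.0, 0.005, -1.0]]
ft_force: [0.1, -0.1, -1.9]
grip_width: 0.0147
gripper_force: 78.3
```

```bash
python3 -m jog '{"dp":[[-0.055,-0.021,0],[-0.11,-0.043,0],[-0.165,-0.064,0],[-0.22,-0.086,0],[-0.275,-0.107,0],[-0.33,-0.128,0],[-0.385,-0.15,0],[-0.4403,-0.1712,0]],"rotation":[[0,0,0.18],[0,0,0.37],[0,0,0.55],[0,0,0.74],[0,0,0.92],[0,0,1.11],[0,0,1.3],[0,0,1.48]],"grip":[-1,-1,-1,-1,-1,-1,-1,-1]}' 80;python3 -m jog '{"dp":[[0,0,0.05],[0,0,0.09],[0,0,0.09],[0,0,0.09],[0,0,0.09]],"rotation":[[0,0,0.023],[0,0,0.023],[0,0,0.023],[0,0,0.023],[0,0,0.023]],"grip":[-1,-1,-1,-1,-1]}' 80
python3 - <<'E'
from station import *
import numpy as np
s=sense();R=s['ee_rot'];print(s['eef_pos'],R.T@(np.array([.4317,-.3323,.1])-s['eef_pos']))
E
```

```text
time: 16.35
eef_pos: [0.4299, -0.3341, 0.2047]
ee_rot: [[0.923, 0.385, -0.001], [0.385, -0.923, 0.001], [-0.0, -0.001, -1.0]]
ft_force: [2.0, 0.2, -0.1]
grip_width: 0.0144
gripper_force: 78.2
time: 16.98
eef_pos: [0.4317, -0.3329, 0.1175]
ee_rot: [[0.929, 0.37, 0.002], [0.37, -0.929, -0.002], [0.001, 0.002, -1.0]]
ft_force: [-0.3, 0.5, -0.5]
grip_width: 0.0147
gripper_force: 78.4
[ 0.43173243 -0.33287206  0.11749642] [ 0.00015646 -0.00058386  0.01749536]
```

```bash
python3 -m jog '{"dp":[[0.0002,-0.0005,0],[0.0002,-0.0005,0.004],[0.0002,-0.0005,0.008],[0.0002,-0.0005,0.011],[0.0002,-0.0005,0.013],[0.0002,-0.0005,0.013]],"rotation":[[0,0,0],[0,0,0],[0,0,0],[0,0,0],[0,0,0],[0,0,0]],"grip":[-1,-1,-1,-1,-1,-1]}' 80
```

```text
time: 17.73
eef_pos: [0.4308, -0.3319, 0.1026]
ee_rot: [[0.929, 0.37, -0.0], [0.37, -0.929, 0.0], [0.0, -0.0, -1.0]]
ft_force: [0.7, 0.7, -2.5]
grip_width: 0.0143
gripper_force: 78.4
```

```bash
python3 -m jog '{"dp":[[0,0,0.002],[0,0,0.005],[0,0,0.008],[0,0,0.008]],"rotation":[[0,0,0],[0,0,0],[0,0,0],[0,0,0]],"grip":[-1,-1,-1,-1]}' 80
```

```text
time: 18.23
eef_pos: [0.4306, -0.3317, 0.0944]
ee_rot: [[0.929, 0.37, -0.001], [0.37, -0.929, 0.0], [-0.0, -0.001, -1.0]]
ft_force: [1.1, 0.5, -1.7]
grip_width: 0.0148
gripper_force: 78.4
```

```bash
python3 -m jog '{"dp":[[0,0,0.004],[0,0,0.008],[0,0,0.012],[0,0,0.016],[0,0,0.018],[0,0,0.018]],"rotation":[[0,0,0],[0,0,0],[0,0,0],[0,0,0],[0,0,0],[0,0,0]],"grip":[-1,-1,-1,-1,-1,-1]}' 80;  python3 -m jog '{"dp":[[0,0,0.002],[0,0,0.004],[0,0,0.005],[0,0,0.005]],"rotation":[[0,0,0],[0,0,0],[0,0,0],[0,0,0]],"grip":[-1,-1,-1,-1]}' 80
```

```text
time: 18.98
eef_pos: [0.4307, -0.3318, 0.0765]
ee_rot: [[0.929, 0.37, -0.0], [0.37, -0.929, 0.0], [-0.0, -0.0, -1.0]]
ft_force: [1.9, 0.1, -1.7]
grip_width: 0.0146
gripper_force: 78.4
time: 19.48
eef_pos: [0.4309, -0.3319, 0.0728]
ee_rot: [[0.929, 0.37, 0.001], [0.37, -0.929, -0.0], [0.001, 0.001, -1.0]]
ft_force: [-0.0, 3.6, 10.6]
grip_width: 0.0148
gripper_force: 80.0
```

```bash
python3 -m jog '{"dp":[[0,0,-0.001],[0,0,-0.001],[0,0,-0.001],[0,0,-0.04],[0,0,-0.09],[0,0,-0.125],[0,0,-0.125]],"rotation":[[0,0,0],[0,0,0],[0,0,0],[0,0,0],[0,0,0],[0,0,0],[0,0,0]],"grip":[0.06,0.06,0.06,0.06,0.2,0.3,0.3]}' 80;python3 -m jog '{"dp":[[0.025,-0.046,0],[0.05,-0.093,0],[0.075,-0.139,0],[0.1,-0.185,0],[0.124,-0.232,0],[0.148,-0.278,0],[0.173,-0.324,0.01],[0.1975,-0.3706,0.02]],"rotation":[[0,0,-0.18],[0,0,-0.37],[0,0,-0.55],[0,0,-0.74],[0,0,-0.92],[0,0,-1.11],[0,0,-1.3],[0,0,-1.48]],"grip":[0.3,0.3,0.3,0.3,0.3,0.3,0.3,0.3]}' 80;python3 -m jog '{"dp":[[0,0,0],[0,0,0],[0,0,0],[0,0,0]],"rotation":[[0,0,-0.023],[0,0,-0.023],[0,0,-0.023],[0,0,-0.023]],"grip":[0.3,0.3,0.3,0.3]}' 80
python3 - <<'E'
from h import *
T=wristT();s=sense();p,d=grab_frame('wrist');R,e=s['ee_rot'],s['eef_pos'];np.savez('w7.npz',p=p,d=d,T=T,R=R,e=e)
hsv=cv2.cvtColor(p,cv2.COLOR_RGB2HSV)
K=calibration('wrist')['camera_matrix'];g=np.linalg.inv(T)@np.array([.4772,.0853,.066,1]);g=K@g[:3];g=(g[:2]/g[2]).round().astype(int);print(g)
m=(hsv[:,:,1]<60)
E=blob(m,int(g[0]),int(g[1]),36);print('outline',np.round(E[0],1),np.round(E[1],1))
for n,mm in [('col',m[g[1]-30:g[1]+40,g[0]]),('row',m[g[1],g[0]-40:g[0]+40])]:print(n,''.join('#' if x else '.' for x in mm))
w=np.where(m[g[1]-36:g[1]+36,g[0]-30:g[0]+30]);v0,v1=w[0].min()+g[1]-36,w[0].max()+g[1]-36
# top edge of outline = flange far edge (z .06), bottom edge = head top near edge (z .078) or flange
for z,v,o in [(.06,E[0][1]-E[1][1]/2,-.016),(.078,E[0][1]+E[1][1]/2,.013),(.06,E[0][1]+E[1][1]/2,.016)]:
    q=R.T@(ray('wrist',E[0][0],v,z,T)-e);print(z,v,'centre tool x',q[0]+o,'y',q[1])
E
```

```text
time: 20.35
eef_pos: [0.4318, -0.3328, 0.1994]
ee_rot: [[0.929, 0.37, 0.004], [0.37, -0.929, -0.003], [0.002, 0.004, -1.0]]
ft_force: [-0.2, -1.7, -0.0]
grip_width: 0.0554
gripper_force: 0.0
time: 21.35
eef_pos: [0.4767, 0.0871, 0.1756]
ee_rot: [[-0.29, 0.957, -0.001], [0.957, 0.29, -0.0], [0.0, -0.001, -1.0]]
ft_force: [1.1, 0.0, -0.5]
grip_width: 0.0557
gripper_force: 0.0
time: 21.85
eef_pos: [0.4773, 0.0844, 0.1769]
ee_rot: [[-0.304, 0.953, 0.0], [0.953, 0.304, 0.0], [-0.0, 0.0, -1.0]]
ft_force: [0.1, -0.2, 1.0]
grip_width: 0.0552
gripper_force: 0.0
[284 207]
outline [284.1 204.9] [40.  43.6]
col .......############################################...................
row ....#................########################################...................
0.06 183.1412410736084 centre tool x 0.0018418776029483948 y 2.2133488770433333e-05
0.078 226.72847938537598 centre tool x 0.00175428094815616 y 8.326515049935438e-05
0.06 226.72847938537598 centre tool x -0.0014514640065341547 y 9.290482023079537e-05
```

```bash
python3 -m jog '{"dp":[[0.0018,0,0.03],[0.0018,0,0.06],[0.0018,0,0.08],[0.0018,0,0.095],[0.0018,0,0.1005],[0.0018,0,0.1005]],"rotation":[[0,0,0],[0,0,0],[0,0,0],[0,0,0],[0,0,0],[0,0,0]],"grip":[0.3,0.3,0.3,0.3,0.3,0.3]}' 80; python3 -m jog '{"dp":[[0,0,0],[0,0,0],[0,0,0],[0,0,0],[0,0,0]],"rotation":[[0,0,0],[0,0,0],[0,0,0],[0,0,0],[0,0,0]],"grip":[-1,-1,-1,-1,-1]}' 80;  python3 -m jog '{"dp":[[0,0,-0.05],[0,0,-0.1],[0,0,-0.13],[0,0,-0.13],[0,0,-0.13]],"rotation":[[0,0,0],[0,0,0],[0,0,0],[0,0,0],[0,0,0]],"grip":[-1,-1,-1,-1,-1]}' 80
```

```text
time: 22.65
eef_pos: [0.4767, 0.0869, 0.0764]
ee_rot: [[-0.305, 0.952, -0.0], [0.952, 0.305, 0.0], [0.0, -0.0, -1.0]]
ft_force: [-0.4, -0.7, 0.4]
grip_width: 0.0556
gripper_force: 0.0
time: 23.28
eef_pos: [0.4771, 0.0872, 0.0773]
ee_rot: [[-0.306, 0.952, 0.002], [0.952, 0.306, 0.0], [-0.0, 0.002, -1.0]]
ft_force: [-0.6, -0.3, 6.7]
grip_width: 0.0228
gripper_force: 78.1
time: 23.9
eef_pos: [0.4763, 0.0871, 0.2057]
ee_rot: [[-0.306, 0.952, -0.001], [0.952, 0.306, -0.0], [0.0, -0.001, -1.0]]
ft_force: [-0.2, -0.2, -0.5]
grip_width: 0.0229
gripper_force: 79.8
```

```bash
python3 -m jog '{"dp":[[-0.047,-0.004,0],[-0.094,-0.008,0],[-0.141,-0.012,0],[-0.188,-0.0155,0],[-0.235,-0.019,0],[-0.282,-0.023,0],[-0.329,-0.027,0],[-0.3765,-0.031,0]],"rotation":[[0,0,0.18],[0,0,0.37],[0,0,0.55],[0,0,0.74],[0,0,0.92],[0,0,1.11],[0,0,1.3],[0,0,1.48]],"grip":[-1,-1,-1,-1,-1,-1,-1,-1]}' 80;python3 -m jog '{"dp":[[0,0,0.05],[0,0,0.085],[0,0,0.085],[0,0,0.085],[0,0,0.085]],"rotation":[[0,0,0.023],[0,0,0.023],[0,0,0.023],[0,0,0.023],[0,0,0.023]],"grip":[-1,-1,-1,-1,-1]}' 80
python3 - <<'E'
from station import *
import numpy as np
s=sense();R=s['ee_rot'];print(s['eef_pos'],R.T@(np.array([.5622,-.2809,.1])-s['eef_pos']))
E
```

```text
time: 24.9
eef_pos: [0.5619, -0.282, 0.2044]
ee_rot: [[0.923, 0.385, -0.002], [0.385, -0.923, 0.001], [-0.002, -0.002, -1.0]]
ft_force: [0.5, 0.1, -1.8]
grip_width: 0.0225
gripper_force: 79.8
time: 25.52
eef_pos: [0.5633, -0.281, 0.1229]
ee_rot: [[0.929, 0.37, 0.002], [0.37, -0.929, -0.001], [0.002, 0.002, -1.0]]
ft_force: [0.6, 0.1, -1.1]
grip_width: 0.0227
gripper_force: 79.8
[ 0.56326175 -0.28097109  0.1229277 ] [-0.00099889 -0.00049993  0.02292518]
```

```bash
python3 -m jog '{"dp":[[-0.0007,-0.0004,0.004],[-0.0007,-0.0004,0.009],[-0.0007,-0.0004,0.013],[-0.0007,-0.0004,0.013]],"rotation":[[0,0,0],[0,0,0],[0,0,0],[0,0,0]],"grip":[-1,-1,-1,-1]}' 80;python3 -m jog '{"dp":[[0,0,0.002],[0,0,0.004],[0,0,0.006],[0,0,0.006]],"rotation":[[0,0,0],[0,0,0],[0,0,0],[0,0,0]],"grip":[-1,-1,-1,-1]}' 80
```

```text
time: 26.02
eef_pos: [0.5613, -0.2805, 0.1078]
ee_rot: [[0.929, 0.37, -0.001], [0.37, -0.929, 0.0], [-0.001, -0.001, -1.0]]
ft_force: [-0.2, 0.2, -1.1]
grip_width: 0.0224
gripper_force: 79.8
time: 26.52
eef_pos: [0.5615, -0.2806, 0.1021]
ee_rot: [[0.929, 0.37, -0.0], [0.37, -0.929, 0.0], [-0.0, -0.0, -1.0]]
ft_force: [0.7, -0.2, -0.1]
grip_width: 0.0229
gripper_force: 79.8
```

```bash
python3 -m jog '{"dp":[[0,0,0.002],[0,0,0.005],[0,0,0.008],[0,0,0.008]],"rotation":[[0,0,0],[0,0,0],[0,0,0],[0,0,0]],"grip":[-1,-1,-1,-1]}' 80
```

```text
time: 27.02
eef_pos: [0.5615, -0.2806, 0.094]
ee_rot: [[0.929, 0.37, -0.0], [0.37, -0.929, 0.0], [-0.0, -0.0, -1.0]]
ft_force: [-0.3, 0.6, -1.3]
grip_width: 0.0229
gripper_force: 79.8
```

In the base. Now home (TCP about 0.073).

```bash
python3 -m jog '{"dp":[[0,0,0.004],[0,0,0.008],[0,0,0.012],[0,0,0.016],[0,0,0.018],[0,0,0.018]],"rotation":[[0,0,0],[0,0,0],[0,0,0],[0,0,0],[0,0,0],[0,0,0]],"grip":[-1,-1,-1,-1,-1,-1]}' 80;  python3 -m jog '{"dp":[[0,0,0.002],[0,0,0.003],[0,0,0.004],[0,0,0.004]],"rotation":[[0,0,0],[0,0,0],[0,0,0],[0,0,0]],"grip":[-1,-1,-1,-1]}' 80
```

```text
time: 27.78
eef_pos: [0.5615, -0.2806, 0.0761]
ee_rot: [[0.929, 0.37, -0.0], [0.37, -0.929, 0.0], [-0.0, -0.0, -1.0]]
ft_force: [0.4, -0.1, -0.5]
grip_width: 0.0227
gripper_force: 79.8
time: 28.28
eef_pos: [0.5616, -0.2806, 0.0733]
ee_rot: [[0.929, 0.37, 0.001], [0.37, -0.929, -0.0], [0.001, 0.0, -1.0]]
ft_force: [-2.3, 0.9, 8.4]
grip_width: 0.023
gripper_force: 80.9
```

```bash
python3 -m jog '{"dp":[[0,0,-0.001],[0,0,-0.001],[0,0,-0.001],[0,0,-0.04],[0,0,-0.09],[-0.03,0,-0.13],[-0.07,0,-0.13],[-0.07,0,-0.13]],"rotation":[[0,0,0],[0,0,0],[0,0,0],[0,0,0],[0,0,0],[0,0,0],[0,0,0],[0,0,0]],"grip":[0.3,0.3,0.3,0.3,0.3,0.3,0.3,0.3]}' 80
python3 -m jog '{"dp":[[0,0,0],[0,0,0]],"rotation":[[0,0,0],[0,0,0]],"grip":[0.3,0.3]}'
python3 - <<'E'
from h import *
T=wristT();p,d=grab_frame('wrist');K=calibration('wrist')['camera_matrix']
v,u=np.mgrid[0:420,0:560];X=np.linalg.inv(K)@np.stack([u.ravel(),v.ravel(),np.ones(u.size)])*d.ravel()
W=(T[:3,:3]@X).T+T[:3,3]
for n,c in [('thin',(.4309,-.3326)),('pin',(.4962,-.307)),('thick',(.5613,-.2812))]:
    r=np.hypot(*(W[:,:2]-c).T);z=lambda a,b:W[(r>a)&(r<b)&(W[:,2]>.03),2]
    print(n,'head',np.percentile(z(.006,.008),80).round(4),'flange',np.median(z(.0135,.0155)).round(4),'q',[np.median(W[(r>.0135)&(r<.0155)&((W[:,0]-c[0])*s>.007),2]).round(4) for s in(1,-1)],'cover',np.median(z(.020,.024)).round(4))
E
```

```text
time: 29.28
eef_pos: [0.4947, -0.3073, 0.2031]
ee_rot: [[0.93, 0.368, 0.0], [0.368, -0.93, -0.0], [0.0, 0.0, -1.0]]
ft_force: [0.2, 0.6, -0.6]
grip_width: 0.0556
gripper_force: 0.0
time: 29.52
eef_pos: [0.4971, -0.3062, 0.2018]
ee_rot: [[0.929, 0.37, -0.0], [0.37, -0.929, 0.001], [-0.0, -0.001, -1.0]]
ft_force: [0.4, -0.8, 0.3]
grip_width: 0.0554
gripper_force: 0.0
thin head 0.0749 flange 0.0561 q [np.float64(0.0544), np.float64(0.057)] cover 0.0528
pin head 0.0911 flange 0.2733 q [np.float64(0.2738), np.float64(0.057)] cover 0.2819
thick head 0.0755 flange 0.0565 q [np.float64(0.0542), np.float64(0.0578)] cover 0.0527
```

```bash
python3 -c "
from station import *
print(sign_off())"
```

```text
the job is handed in; nothing more can be done
None
```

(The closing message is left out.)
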